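# Park the coasting casting carriage at the curing mark

### The job

Reach between the two sprung buffers of the low-friction carriage, push it along its slide at under 0.4 m/s and brake it, so that it comes to rest with its pointer line at the mark line (within about a centimetre) and never strikes the end stop just beyond. Do not touch the wet boards and castings it carries or disturb the things around it, and leave the carriage standing still by itself, with the gripper clear of it.

Things in the scene. Friction and masses are not known exactly. Their poses are not given: they have to be found in the camera images.
- bed: Fixed slide channel, 798 mm long, 166 wide. Origin: on the table, mid width, 300 mm before the mark line. Its y axis is the travel towards the end stop, z up. Fixed channel floor 40 mm above the table; fences at x = +-79 mm, 8 thick, 88 high, 150 mm free between. A 115 mm high index post stands outside the +x fence at the mark; steel end stop 105 mm high, rear stop 95 mm.
- carriage (a joint): Carriage travel along bed +y, m: 0 rear stop, 0.300 at the mark, 0.328 against the end stop; starts at rest at 0.01 to 0.08. Two grey blocks (140 mm wide, 95 long) joined under the floor, 410 mm over all, open pocket between; too big to grasp, driven by fingers in the pocket. Moves about 3.1 kg (-25 to +35 %); friction 0.5 N s/m + 0.02 N (+-20 %): it coasts for seconds.
- pocket (a point): Centre of the carriage's open pocket, 70 mm above the table, moving with it at bed y = joint value - 0.150 m. Along the travel the pocket is 170 mm long between two black sprung buffers, faces 85 mm ahead of and behind this point. Pressing the front one (towards the end stop) drives the carriage forward; pressing the rear one brakes it or drives it back.
- buffer_front (a joint): Compression of the front buffer, m, 0 free to 0.022 fully in. Flat black face 110 mm wide, 47 to 87 mm above the table, telescoping into the block towards +y. Spring 80 N/m, no preload, very light damping: a carriage running against a still finger bounces off with nearly its full speed.
- buffer_rear (a joint): Compression of the rear buffer, m, 0 free to 0.022 fully in; same as the front one, mirrored (telescopes towards bed -y).
- pointer (a point): Black line on the +x edge of the front block's board, 95 mm above the table, 150 mm ahead of the pocket centre, at bed x = 70 mm; level with mark along the bed when the carriage is at the mark.
- mark (a point): Black line on top of the fence beside the index post, 88 mm above the table, at bed x = 79 mm, y = 300 mm: where the pointer has to stand.
- stop_face (a point): Middle of the end stop's face, 70 mm above the table; the carriage's front end meets it 28 mm past the mark.
- castings: Wet load fixed on the carriage, not to be touched: a brown board covering the top of each block (95 mm above the table, 110 to 205 mm ahead of and behind the pocket centre), two small black castings on each, up to 125 mm above the table, 150 to 190 mm from the pocket centre. Origin at table height under the pocket centre, axes as the bed's.
- resin_bottle: Bystander, leave alone: white bottle, diameter 64 mm, 180 mm tall, origin at the centre of its underside.
- hardener_bottle: Bystander, leave alone: clear bottle with black cap, diameter 64 mm, 170 mm tall, origin at the centre of its underside.
- tape_roll: Bystander, leave alone: roll of masking tape lying flat, diameter 110 mm, 24 mm high, origin at the centre of its underside.
- mixing_cup: Bystander, leave alone: small clear cup, rim diameter 56 mm, 50 mm tall, origin at the centre of its underside.

How it is judged:
On the way:
1. the carriage stands at the mark, untouched and practically at rest (value of joint carriage between 0.287 and 0.313 m and velocity of joint carriage between -0.01 and 0.01 m/s and contact force between anything else and carriage below 0.05 N), for 1 s.
At the end, for the whole second after the job is handed in: The carriage joint is within 13 mm of 0.300 (pointer at the mark), its speed is below 10 mm/s and nothing touches it, for one second before and the second after the program ends (all of step 1).
It fails at once if the carriage strikes the end stop (value of joint carriage above 0.326 m).
It fails at once if the wet boards or castings are touched (contact force between anything else and castings above 0.3 N).
It fails at once if the carriage is driven faster than 0.4 m/s (velocity of joint carriage above 0.4 m/s).
It fails at once if a bystander is disturbed (distance of any of resin_bottle, hardener_bottle, tape_roll, mixing_cup from where it was at the start of the episode above 0.03 m).
It also fails if it takes over 32 s, if anything falls off the work surface, if the arm or the gripper's body presses on something with over 40 N, if the wrist force passes 120 N, or if a joint passes its speed limit or range.

### The arm

A 6-joint arm with a two-finger parallel gripper is mounted at the origin on the work surface. World frame = base frame: x ahead of the robot, y to its left, z up, the work surface at z = 0. Lengths are in m, angles in rad, forces in N, time in s.
With the tool pointing down it reaches from about 0.35 to 0.775 m from the base axis. Payload 5.5 kg.
Tool frame: the origin (TCP) lies on the centre line of the jaws, within the pads' length; the fingertips stand 11 mm ahead of it and the grasp point (between the pads) lies 8 mm behind it; z points along the fingers, y is the line along which they close (so a half turn about z gives the same grasp; the last joint's range is limited). The gripper opens to 85 mm and grips with 20 to 120 N. Pads are 22 mm wide; open, the fingers measure 114 mm over their backs; the gripper's body (76 mm by 85 mm) begins 54 mm behind the grasp point. The pads swing forward as they close: fully open they stand 13 mm farther back than shut.
Start: joints at [1.043, 0.313, 0.046, 1.304, 0, 1.431], TCP at [0.217, 0.532, 0.242] pointing down, gripper open.
Joint ranges: [-2.76, 2.76], [-0.86, 1.69], [-1.03, 1.26], [-2.2, 2.34], [-1.47, 1.5], [-3.14, 3.14]. Speed limits (rad/s): [2.57, 2.57, 3.14, 3.14, 3.14, 3.14].

### API

Orientations are given as a unit quaternion [w, x, y, z].
In Python, from workcell import env, viewer, order, models gives the robot as it stands.
- The arm moves only by the tool drive_tool, never from a script. Its argument "series" is a list that holds one entry, the list of rows, each a list of 6 numbers: the shift along the tool's x, y, z each as a share of 120 mm, from -1 to 1, then the turn, a rotation vector about the tool's x, y, z each as a share of 180 degrees, from -1 to 1. A call has 1 to 20 rows; each row shifts and turns the commanded pose from where the row before left it, along the tool's axes as they then stand; what a row does not reach is not made up. A row lasts 1/8 s, in which the tool goes at most 62.5 mm and 10.7 degrees, less where a joint would pass 70% of its speed; a pose out of reach is approached as far as the arm can. A call with a number of a shift or a turn outside -1 to 1 is refused whole. A call with a gripper value outside its range is refused whole. "jaw" is the opening, from -1 (shut) to 1 (fully open), set as the call begins (left out, the last holds). The fingers move at their own pace and stop on an object; "grip_force" is the grip in N (left out, the last holds). Time passes only in rows, so rows that do not move let the fingers close. It gives the time, the measured TCP pose, the force, the opening and the grip force at its end, in the units of the state.
- env.get_state(): the state, without advancing time (a new reading comes with each control period).
- viewer.read_camera(name): name is "scene" or "side" or "wrist"; returns the picture (480x640x3 uint8, red, green, blue); there is no depth.
- viewer.camera_info(name): a dict with "intrinsics" (3x3 intrinsics, pixels), "D" ([k1, k2, p1, p2, k3] as OpenCV has them; the pictures are not rectified), "R" (3x3) and "t" (3): a world point X has camera coordinates R X + t; the wrist camera has in their place "T_tool_cam" (4x4, takes a point from camera to tool coordinates, whose origin is the TCP and whose axes are the flange's). Camera axes: x right, y down, z forward; pixel columns grow to the right and rows downward; lengths in m; the calibration is good to about 2 mm. A picture is of the moment at which its call begins: read the wrist's pose just before it. camera_info takes no time and is no camera call.
- order.hand_in(): hands the job in; it is judged then, once.
Trained networks look in the newest picture that a camera, given by its name, has taken for a name from the list of things; names that differ only in an ending like _2 or _b are one class to them, and where a whole thing is asked for, a point or a joint stands for the part that bears it (a point fixed in the world has none). Each returns a list of dicts, best first, with "score" (0 to 1); they miss things now and then, are a little off and sometimes report something else, mostly with a low value. They report only what shows in the picture. A call takes as long as a camera call.
- models.silhouettes(label, camera): "region" (480x640 bool, what is visible of it) and "location" ([column, row] in pixels, amid what is visible of it).
The state is a dict: "clock": time; "joint_pos": joint angles; "qvel": joint speeds; "tau": joint torques, N m; "tcp_pos": TCP position; "orientation": TCP orientation; "wrist_force": force on the tool from outside, world axes, zero at the start; "ft_torque": the same for the moment, N m; "finger_gap": finger opening in m; "grip_force": force on a finger pad.
Only numpy, scipy, OpenCV 4.12 (cv2) and the standard library are available. Lean on these libraries where they do the work, as an engineer would, in place of code of your own. Each camera call takes 0.05 s, during which the arm holds its last target. There are 200 camera calls.

## Working session

There is one attempt and no reset: what is moved stays moved. The work goes in short steps, Python scripts to look and compute and a tool call to move; the robot and the scene stay as the last step left them, time stands still between calls to the robot, and variables do not carry over. Pictures are saved under pics/ and viewed, at most 10 in all, crops included, and the job is handed in when it is done.

Besides the shell and the picture viewer there is one more tool, called after ">>>" in YAML: its name, and indented under it one key for each argument. drive_tool: Moves the arm, as the interface text tells. Its arguments: {"type":"object","properties":{"series":{"type":"array"},"jaw":{"type":"number"},"grip_force":{"type":"number"}},"required":["series"]}

```bash
mkdir -p pics; ls
python3 - <<'E'
from workcell import env, viewer
import cv2, numpy as np
s=env.get_state()
for k in s: print(k, np.round(s[k],4))
a=viewer.read_camera("scene"); b=viewer.read_camera("side")
cv2.imwrite("pics/a.png",a[:,:,::-1]); cv2.imwrite("pics/b.png",b[:,:,::-1])
for n in("scene","side","wrist"):
    print(n,viewer.camera_info(n))
E
```

```text
pics
clock 0.0
joint_pos [ 1.0434  0.314   0.045   1.3036 -0.      1.4312]
qvel [-0.0004 -0.0004 -0.0007  0.0017 -0.0003 -0.0009]
tau [-2.00000e-04 -4.80628e+01  2.98533e+01  1.93000e-02  0.00000e+00
 -0.00000e+00]
tcp_pos [0.2172 0.5319 0.2414]
orientation [-3.000e-04  1.927e-01  9.813e-01 -9.000e-04]
wrist_force [-0.0209  0.4537 -0.4106]
ft_torque [-0.0314 -0.0064 -0.0428]
grip_force 0.0
finger_gap 0.0855
scene {'intrinsics': array([[510.95318962,   0.        , 322.62459833],
       [  0.        , 510.95318962, 234.38495604],
       [  0.        ,   0.        ,   1.        ]]), 'D': array([-0.07546885,  0.        ,  0.        ,  0.        ,  0.        ]), 'R': array([[-0.32515666,  0.94564112,  0.00600109],
       [ 0.57174365,  0.20163964, -0.79526766],
       [-0.75324786, -0.25515549, -0.60622878]]), 't': array([ 0.09975835, -0.31212552,  1.47152963])}
side {'intrinsics': array([[492.24845152,   0.        , 325.86968638],
       [  0.        , 492.24845152, 243.83423871],
       [  0.        ,   0.        ,   1.        ]]), 'D': array([-0.04685651,  0.        ,  0.        ,  0.        ,  0.        ]), 'R': array([[ 0.99915843, -0.04008397,  0.00870099],
       [-0.01635587, -0.58388545, -0.81167128],
       [ 0.03761539,  0.81084589, -0.58404968]]), 't': array([-0.63282319,  0.14058214,  1.08904913])}
wrist {'intrinsics': array([[337.05928377,   0.        , 309.14636354],
       [  0.        , 337.05928377, 231.95201787],
       [  0.        ,   0.        ,   1.        ]]), 'D': array([-0.02537932,  0.        ,  0.        ,  0.        ,  0.        ]), 'T_tool_cam': array([[-6.12899137e-04, -9.50071321e-01, -3.12032226e-01,
         7.97251975e-02],
       [ 9.99999812e-01, -5.73626619e-04, -2.17646823e-04,
        -2.07191592e-04],
       [ 2.77900138e-05, -3.12032301e-01,  9.50071493e-01,
        -1.31450907e-01],
       [ 0.00000000e+00,  0.00000000e+00,  0.00000000e+00,
         1.00000000e+00]])}
```

View pics/a.png

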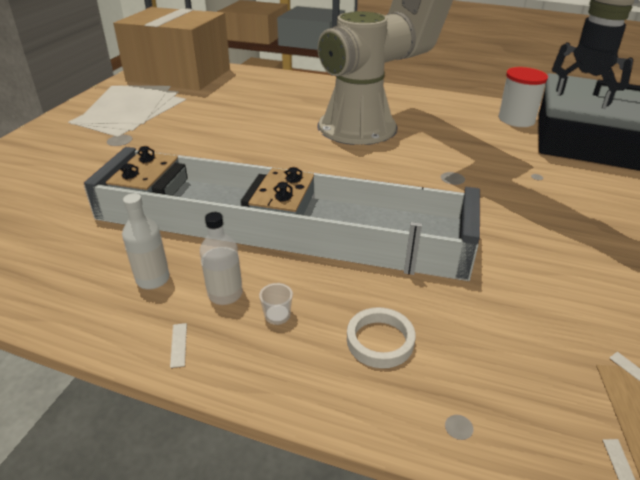

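View pics/b.png

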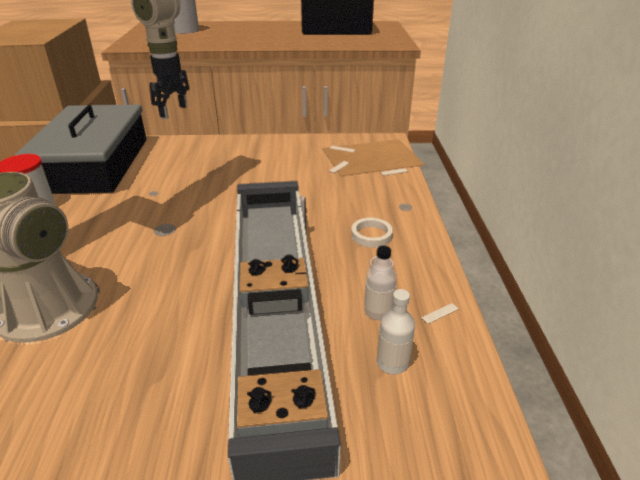

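The scene view shows the bed spanning (90,190)–(478,270), with the post at (413,248), the carriage at its rear end, and bystanders in front. The side view shows the bed running along world +y. Next I'll zoom in to pick points.

Run:
```python
import cv2
a=cv2.imread("pics/a.png"); b=cv2.imread("pics/b.png")
def grid(im,x0,y0,x1,y1,s,fn):
    c=cv2.resize(im[y0:y1,x0:x1],None,fx=s,fy=s,interpolation=cv2.INTER_CUBIC)
    for x in range(x0,x1,20):
        cv2.putText(c,str(x),((x-x0)*s,8),0,.3,(0,0,255),1); cv2.line(c,((x-x0)*s,8),((x-x0)*s,13),(0,0,255),1)
    for y in range(y0,y1,20):
        cv2.putText(c,str(y),(0,(y-y0)*s+4),0,.3,(0,0,255),1); cv2.line(c,(20,(y-y0)*s),(26,(y-y0)*s),(0,0,255),1)
    cv2.imwrite(fn,c)
grid(a,80,140,280,280,4,"pics/c1.png"); grid(a,300,150,500,290,4,"pics/c2.png")
grid(b,210,170,350,310,4,"pics/c3.png")
```

```text
(no output)
```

View pics/c1.png

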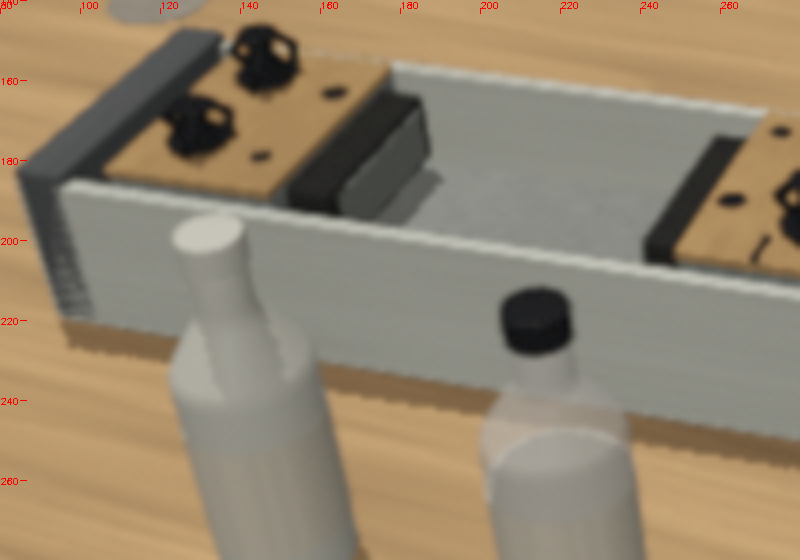

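View pics/c2.png

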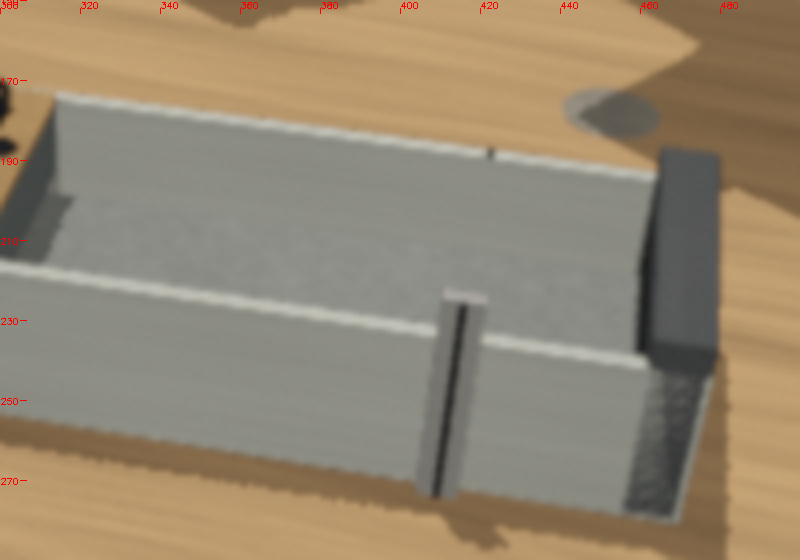

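View pics/c3.png

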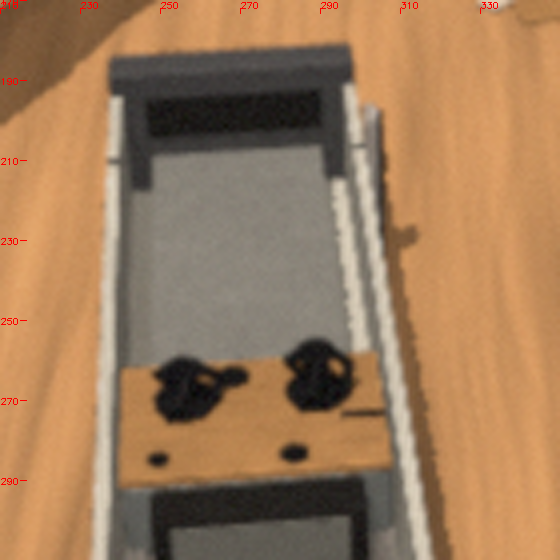

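c1 shows the rear block, its buffer and the pointer line near (268,206). c2 shows the −x fence mark at (422.7,188.5). c3 shows fence marks at (238.5,210) and (299.5,206.2), and the pointer at (305,273). I'll fit the bed pose.

```bash
cat > h.py <<'E'
import numpy as np, cv2
from scipy.optimize import least_squares
from workcell import env, viewer, models
I={n:viewer.camera_info(n) for n in("scene","side")}
def proj(n,X):
    c=I[n]; return cv2.projectPoints(np.atleast_2d(X).astype(float),cv2.Rodrigues(c["R"])[0],c["t"],c["intrinsics"],c["D"])[0][:,0]
def und(n,p):
    c=I[n]; return cv2.undistortPoints(np.float64(p).reshape(-1,1,2),c["intrinsics"],c["D"])[:,0]
def tri(p,q):
    P=[np.c_[I[n]["R"],I[n]["t"]] for n in("scene","side")]
    X=cv2.triangulatePoints(P[0],P[1],und("scene",p).T,und("side",q).T)
    return (X[:3]/X[3]).T
def w(b,P):
    P=np.atleast_2d(P).astype(float); c,s=np.cos(b[2]),np.sin(b[2])
    return np.c_[b[0]+c*P[:,0]-s*P[:,1], b[1]+s*P[:,0]+c*P[:,1], P[:,2]]
E
cat > fit.py <<'E'
from h import *
print("tri -mark",tri([422.7,188.5],[238.5,210]),"pointer",tri([268.5,206],[306,272.8]))
L=[("side",-.079,[(239.2,195),(234.5,308.7)]),("side",.079,[(297.5,192.5),(315.5,305)]),
("scene",-.079,[(315,174.2),(463.7,194),(180,156.5)]),("scene",.079,[(300,216.2),(461,240),(100,186.7),(255,208.7)])]
def res(b):
    r=[proj("scene",w(b,[-.079,.3,.088]))[0]-[422.7,188.5],proj("side",w(b,[-.079,.3,.088]))[0]-[238.5,210],
       proj("side",w(b,[.079,.3,.088]))[0]-[299.5,206.2]]
    for n,x,ps in L:
        A,B=proj(n,w(b,[[x,-.35,.088],[x,.38,.088]])); d=(B-A)/np.linalg.norm(B-A); nn=np.array([-d[1],d[0]])
        r.append([(np.array(p)-A)@nn for p in ps])
    return np.concatenate(r)
f=least_squares(res,[.45,-.1,0],loss="soft_l1"); b=f.x; print(b,np.round(f.fun,1) if 0 else np.round(res(b),1))
np.save("bed.npy",b)
for n,p in(("scene",[268.5,206]),("side",[306,272.8])):
    g=least_squares(lambda q:proj(n,w(b,[q[0],q[1],.095]))[0]-p,[.07,.05]); print(n,"pointer bed x,y",g.x)
E
python3 fit.py
python3 - <<'E'
import sys; sys.path.insert(0,'.')
from h import *
for n in("scene","side"):
    viewer.read_camera(n)
    for l in("pointer","carriage","pocket","buffer_front","castings"):
        r=models.silhouettes(l,n); print(n,l,[(round(float(d["score"]),2),np.round(d["location"],1),int(d["region"].sum())) for d in r[:3]])
print(env.get_state()["clock"])
E
```

```text
tri -mark [[0.41869672 0.25320636 0.08978267]] pointer [[ 0.58937252 -0.01298089  0.09543069]]
[ 0.52080384 -0.0384188   0.08436676] [ 0.2  0.5 -0.7  0.3 -0.2  0.5  0.8  0.2  0.4  0.9 -0.6 -0.7 -0.2 -0.8
 -1.5 -0.  -1.5]
scene pointer bed x,y [0.0690155  0.01946253]
side pointer bed x,y [0.07084995 0.01935744]
scene pointer [(0.57, array([252.4, 185.1]), 5162)]
scene carriage [(0.57, array([250.3, 187. ]), 5190)]
scene pocket [(0.66, array([255. , 182.8]), 5107), (0.48, array([276.1, 302.9]), 1095)]
scene buffer_front [(0.85, array([249.4, 185.9]), 341)]
scene castings [(0.86, array([263.5, 180.5]), 3620), (0.4, array([301.3, 207.1]), 30428)]
side pointer [(0.98, array([276. , 380.6]), 9409)]
side carriage [(0.79, array([274.1, 377.2]), 9325)]
side pocket [(0.73, array([276.3, 377.4]), 9385)]
side buffer_front [(0.71, array([275.5, 302.4]), 1172)]
side castings [(0.91, array([278.2, 385.1]), 6463), (0.73, array([278.4, 382. ]), 9319)]
0.7
```

>>> drive_tool:
  series:
    - [[0, 0, 0, 0, 0, -0.05], [0, 0, 0, 0, 0, -0.05], [0, 0, 0, 0, 0, -0.05]]
  jaw: 1

```text
clock: 1.08
tcp_pos: [0.2175, 0.5323, 0.2424]
orientation: [0.0, -0.044, 0.999, 0.0]
wrist_force: [0.8, 1.3, -0.2]
finger_gap: 0.0852
grip_force: 0.0
```

```bash
cat >> h.py <<'E'
def rel(tgt):  # shift in tool-axis shares from measured pose to world point
    s=env.get_state(); q=s["orientation"]
    from scipy.spatial.transform import Rotation as Rn
    M=Rn.from_quat([q[1],q[2],q[3],q[0]]).as_matrix(); return M.T@(np.array(tgt)-s["tcp_pos"])/.12, M
S=2000  # px per m
XS=(-.07,.07); YS=(-.16,.40)
def rectify(n,z=.095):
    b=np.load("bed.npy"); im=viewer.read_camera(n); t=env.get_state()["clock"]
    Y=np.arange(YS[0],YS[1],1/S); X=np.arange(XS[0],XS[1],1/500)
    g=np.stack(np.meshgrid(X,Y,indexing="ij"),-1).reshape(-1,2)
    uv=proj(n,w(b,np.c_[g,np.full(len(g),z)])).reshape(len(X),len(Y),2).astype(np.float32)
    return cv2.remap(im,uv[...,0],uv[...,1],cv2.INTER_LINEAR),t
def track(n,save=False):
    r,t=rectify(n); f="T_%s.npy"%n
    a=int((.0194-.055-YS[0])*S); e=int((.0194+.07-YS[0])*S)
    if save: np.save(f,r[10:60,a:e])
    T=np.load(f); m=cv2.matchTemplate(r[10:60],T,cv2.TM_CCOEFF_NORMED)[0]
    k=int(m.argmax()); return .0194+(k-a)/S, float(m.max()), t
def bedtcp():
    b=np.load("bed.npy"); s=env.get_state(); d=np.array(s["tcp_pos"])[:2]-b[:2]; c,sn=np.cos(b[2]),np.sin(b[2])
    return np.array([c*d[0]+sn*d[1],-sn*d[0]+c*d[1],s["tcp_pos"][2]]), s
E
python3 - <<'E'
from h import *
b=np.load("bed.npy")
for n in("scene","side"): print(n,track(n,True))
for y in(-.1306,.15):
    t=w(b,[0,y,.062])[0]; r,M=rel(t); print(t,np.round(r,3))
print("yaw tool y deg",np.degrees(np.arctan2(M[1,1],M[0,1])),"want",90+np.degrees(b[2])); print(M.round(3), env.get_state()["tcp_pos"])
E
```

```text
scene (0.0194, 0.9999998807907104, 1.125)
side (0.0194, 1.0, 1.175)
[ 0.53180907 -0.16855429  0.062     ] [-2.121 -6.04   1.502]
[0.50816383 0.11104769 0.062     ] [-2.12  -3.702  1.503]
yaw tool y deg 94.8011607079234 want 94.83385922340314
[[-0.996 -0.084  0.   ]
 [-0.084  0.996  0.   ]
 [-0.     0.    -1.   ]] [0.21745526 0.53237248 0.24234928]
```

>>> drive_tool:
  series:
    - [[-0.163, -0.465, 0, 0, 0, 0], [-0.163, -0.465, 0, 0, 0, 0], [-0.163, -0.465, 0, 0, 0, 0], [-0.163, -0.465, 0, 0, 0, 0], [-0.163, -0.465, 0, 0, 0, 0], [-0.163, -0.465, 0, 0, 0, 0], [-0.163, -0.465, 0, 0, 0, 0], [-0.163, -0.465, 0, 0, 0, 0], [-0.163, -0.465, 0, 0, 0, 0], [-0.163, -0.465, 0, 0, 0, 0], [-0.163, -0.465, 0, 0, 0, 0], [-0.163, -0.465, 0, 0, 0, 0], [-0.163, -0.465, 0, 0, 0, 0], [0, 0, 0.2, 0, 0, 0], [0, 0, 0.2, 0, 0, 0], [0, 0, 0, 0, 0, 0]]

```text
clock: 3.18
tcp_pos: [0.53, -0.169, 0.1924]
orientation: [-0.002, -0.04, 0.999, 0.001]
wrist_force: [0.5, 0.3, -0.1]
finger_gap: 0.0851
grip_force: 0.0
```

Run:
```python
from h import *
b=np.load("bed.npy")
t=w(b,[0,-.1306,.062])[0]; r,M=rel(t); print(np.round(r,3), bedtcp()[0], track("scene"),track("side"))
cv2.imwrite("pics/w.png",viewer.read_camera("wrist")[:,:,::-1])
```

```text
[-0.019  0.     1.087] [-0.00184549 -0.13088166  0.19240838] (0.0194, 0.9110671281814575, 3.225) (0.0189, 0.5759795904159546, 3.275)
```

View pics/w.png

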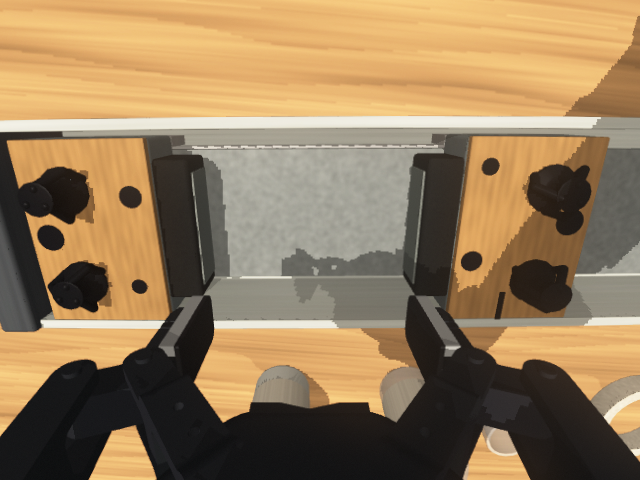

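The wrist view shows the pocket between buffer faces at columns ~210 and ~410, with the fingers centred on it. The outer knuckles stick out above the pads, so I'll stay fairly high.

>>> drive_tool:
  series:
    - [[-0.015, 0, 0.21, 0, 0, 0], [0, 0, 0.21, 0, 0, 0], [0, 0, 0.21, 0, 0, 0], [0, 0, 0.21, 0, 0, 0], [0, 0, 0.2, 0, 0, 0], [0, 0, 0, 0, 0, 0]]

```text
clock: 4.08
tcp_pos: [0.5326, -0.1686, 0.069]
orientation: [-0.001, -0.042, 0.999, 0.0]
wrist_force: [-0.3, 0.1, -0.1]
finger_gap: 0.0852
grip_force: 0.0
```

Run:
```python
from h import *
print(bedtcp()[0], track("scene"),track("side"))
cv2.imwrite("pics/w2.png",viewer.read_camera("wrist")[:,:,::-1])
```

```text
[ 0.00074487 -0.13072444  0.06904387] (0.0189, 0.9029415845870972, 4.125) (0.1824, 0.3873291313648224, 4.175)
```

View pics/w2.png

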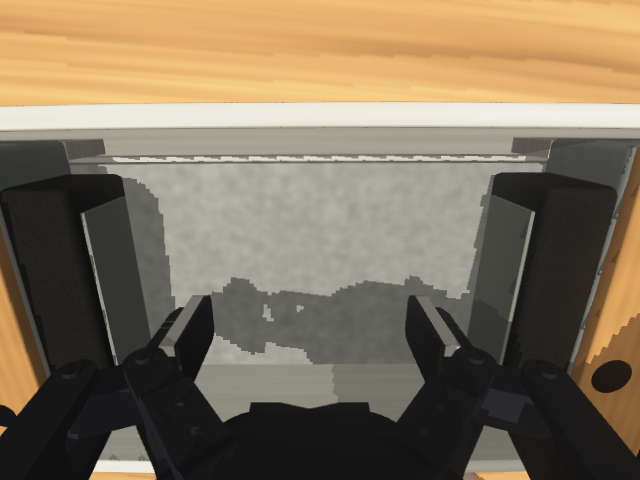

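>>> drive_tool:
  series:
    - [[0, 0.052, 0, 0, 0, 0], [0, 0.052, 0, 0, 0, 0], [0, 0.052, 0, 0, 0, 0], [0, 0.052, 0, 0, 0, 0], [0, 0.052, 0, 0, 0, 0], [0, 0.052, 0, 0, 0, 0], [0, 0.052, 0, 0, 0, 0], [0, 0.052, 0, 0, 0, 0], [0, 0.052, 0, 0, 0, 0], [0, 0.052, 0, 0, 0, 0], [0, 0.052, 0, 0, 0, 0]]

```text
clock: 5.6
tcp_pos: [0.5274, -0.1003, 0.0695]
orientation: [0.0, -0.042, 0.999, 0.0]
wrist_force: [-0.0, -0.4, 0.1]
finger_gap: 0.0851
grip_force: 0.0
```

```bash
cat > m.py <<'E'
from h import *
import sys
def go(N):
    R=[track("scene") for _ in range(N)]; p=bedtcp()[0]
    x,c,t=np.array(R).T; v=np.polyfit(t,x,1)[0] if N>1 else 0
    print([(round(a,4),round(b,2),round(d,3)) for a,b,d in zip(x,c,t)],"v",round(v,4))
    off=p[1]-(x[-1]-.15); print("tcp bed",p.round(4),"offset in pocket",round(off,4),"front gap",round(.028-off,4),"rear gap",round(.028+off,4))
go(int(sys.argv[1]))
E
python3 m.py 3
```

```text
[(np.float64(0.0699), np.float64(0.88), np.float64(5.65)), (np.float64(0.0744), np.float64(0.87), np.float64(5.7)), (np.float64(0.0784), np.float64(0.87), np.float64(5.75))] v 0.085
tcp bed [ 0.0013 -0.0623  0.0695] offset in pocket 0.0093 front gap 0.0187 rear gap 0.0373
```

>>> drive_tool:
  series:
    - [[0, 0.085, 0, 0, 0, 0], [0, 0.085, 0, 0, 0, 0], [0, 0.08, 0, 0, 0, 0], [0, 0.08, 0, 0, 0, 0], [0, 0.08, 0, 0, 0, 0], [0, 0.075, 0, 0, 0, 0], [0, 0.075, 0, 0, 0, 0], [0, 0.075, 0, 0, 0, 0]]

```text
clock: 6.75
tcp_pos: [0.521, -0.0243, 0.0695]
orientation: [0.0, -0.042, 0.999, 0.0]
wrist_force: [-0.8, -0.2, -0.8]
finger_gap: 0.0852
grip_force: 0.0
```

```bash
python3 m.py 3
```

```text
[(np.float64(0.1559), np.float64(0.77), np.float64(6.8)), (np.float64(0.1594), np.float64(0.76), np.float64(6.85)), (np.float64(0.1624), np.float64(0.76), np.float64(6.9))] v 0.065
tcp bed [0.0013 0.0139 0.0695] offset in pocket 0.0015 front gap 0.0265 rear gap 0.0295
```

>>> drive_tool:
  series:
    - [[0, 0.067, 0, 0, 0, 0], [0, 0.065, 0, 0, 0, 0], [0, 0.063, 0, 0, 0, 0], [0, 0.06, 0, 0, 0, 0], [0, 0.058, 0, 0, 0, 0], [0, 0.056, 0, 0, 0, 0], [0, 0.054, 0, 0, 0, 0], [0, 0.052, 0, 0, 0, 0]]

```text
clock: 7.9
tcp_pos: [0.5163, 0.0324, 0.0695]
orientation: [0.0, -0.042, 0.999, 0.0]
wrist_force: [0.4, 0.3, -0.4]
finger_gap: 0.085
grip_force: 0.0
```

```bash
python3 m.py 3
```

```text
[(np.float64(0.2164), np.float64(0.71), np.float64(7.95)), (np.float64(0.2184), np.float64(0.71), np.float64(8.0)), (np.float64(0.2204), np.float64(0.71), np.float64(8.05))] v 0.04
tcp bed [0.0014 0.0708 0.0695] offset in pocket 0.0004 front gap 0.0276 rear gap 0.0284
```

>>> drive_tool:
  series:
    - [[0, 0.042, 0, 0, 0, 0], [0, 0.04, 0, 0, 0, 0], [0, 0.038, 0, 0, 0, 0], [0, 0.036, 0, 0, 0, 0], [0, 0.034, 0, 0, 0, 0], [0, 0.032, 0, 0, 0, 0], [0, 0.03, 0, 0, 0, 0], [0, 0.028, 0, 0, 0, 0]]

```text
clock: 9.05
tcp_pos: [0.5135, 0.0657, 0.0695]
orientation: [0.0, -0.042, 0.999, 0.0]
wrist_force: [0.1, -0.3, -0.7]
finger_gap: 0.0851
grip_force: 0.0
```

```bash
python3 m.py 3
python3 - <<'E'
from h import *
cv2.imwrite("pics/d.png",cv2.resize(viewer.read_camera("scene")[140:290,300:500,::-1],None,fx=4,fy=4,interpolation=cv2.INTER_CUBIC))
E
```

```text
[(np.float64(0.2549), np.float64(0.7), np.float64(9.1)), (np.float64(0.2559), np.float64(0.7), np.float64(9.15)), (np.float64(0.2574), np.float64(0.7), np.float64(9.2))] v 0.025
tcp bed [0.0015 0.1042 0.0695] offset in pocket -0.0032 front gap 0.0312 rear gap 0.0248
```

View pics/d.png

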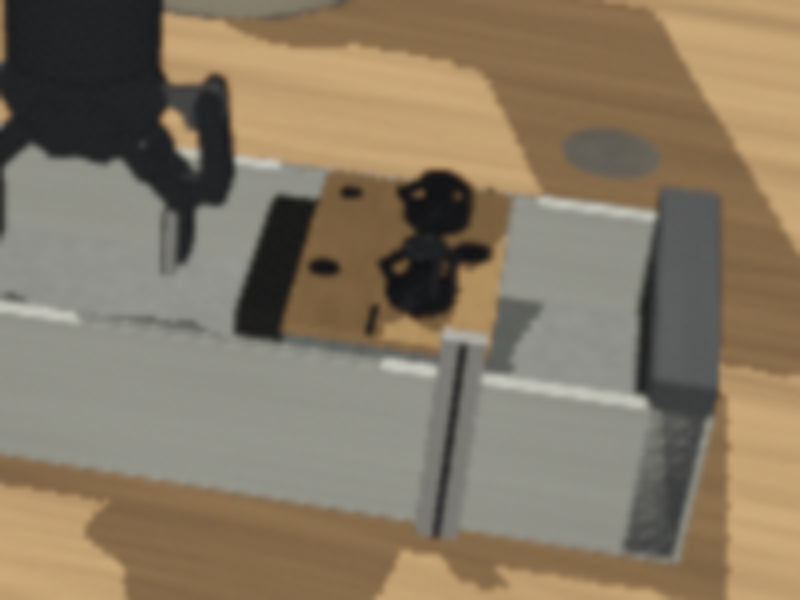

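The crop shows the pointer's outer end at about full-image (392.5,223.7), still well before the post. The gripper is centred and clear.

Run:
```python
from h import *
b=np.load("bed.npy")
for p in([392.5,223.7],[394.2,216.5]):
    print(least_squares(lambda q:proj("scene",w(b,[q[0],q[1],.095]))[0]-p,[.07,.05]).x)
print(proj("scene",w(b,[[.07,.2588,.095],[.07,.3,.095]])))
```

```text
[0.06633451 0.2568749 ]
[0.04286394 0.25680266]
[[393.27298497 225.00740692]
 [415.92787072 228.42294462]]
```

>>> drive_tool:
  series:
    - [[0, 0.025, 0, 0, 0, 0], [0, 0.025, 0, 0, 0, 0], [0, 0.025, 0, 0, 0, 0], [0, 0.025, 0, 0, 0, 0], [0, 0.025, 0, 0, 0, 0], [0, 0.025, 0, 0, 0, 0], [0, 0.025, 0, 0, 0, 0], [0, 0.025, 0, 0, 0, 0]]

```text
clock: 10.25
tcp_pos: [0.5115, 0.0896, 0.0695]
orientation: [0.0, -0.042, 0.999, 0.0]
wrist_force: [-0.6, -0.0, -0.2]
finger_gap: 0.0853
grip_force: 0.0
```

```bash
python3 m.py 3
```

```text
[(np.float64(0.2774), np.float64(0.68), np.float64(10.3)), (np.float64(0.2779), np.float64(0.68), np.float64(10.35)), (np.float64(0.2784), np.float64(0.68), np.float64(10.4))] v 0.01
tcp bed [0.0015 0.1283 0.0695] offset in pocket -0.0001 front gap 0.0281 rear gap 0.0279
```

>>> drive_tool:
  series:
    - [[0, 0.06, 0, 0, 0, 0], [0, 0.06, 0, 0, 0, 0], [0, 0.06, 0, 0, 0, 0], [0, 0.03, 0, 0, 0, 0], [0, 0, 0, 0, 0, 0], [0, 0, 0, 0, 0, 0], [0, 0, 0, 0, 0, 0], [0, 0, 0, 0, 0, 0]]

```text
clock: 11.4
tcp_pos: [0.5094, 0.1143, 0.0695]
orientation: [0.0, -0.042, 0.999, 0.0]
wrist_force: [-1.2, 0.5, 0.5]
finger_gap: 0.0852
grip_force: 0.0
```

```bash
python3 m.py 3
```

```text
[(np.float64(0.2854), np.float64(0.68), np.float64(11.45)), (np.float64(0.2854), np.float64(0.68), np.float64(11.5)), (np.float64(0.2854), np.float64(0.68), np.float64(11.55))] v 0.0
tcp bed [0.0015 0.1532 0.0695] offset in pocket 0.0178 front gap 0.0102 rear gap 0.0458
```

>>> drive_tool:
  series:
    - [[0, 0.018, 0, 0, 0, 0], [0, 0.018, 0, 0, 0, 0], [0, 0.008, 0, 0, 0, 0], [0, 0.008, 0, 0, 0, 0], [0, 0.008, 0, 0, 0, 0], [0, 0.008, 0, 0, 0, 0], [0, 0.008, 0, 0, 0, 0], [0, 0.008, 0, 0, 0, 0], [0, 0.008, 0, 0, 0, 0], [0, 0.008, 0, 0, 0, 0], [0, 0.008, 0, 0, 0, 0], [0, 0.008, 0, 0, 0, 0]]

```text
clock: 13.05
tcp_pos: [0.5082, 0.1284, 0.0695]
orientation: [0.0, -0.042, 0.999, 0.0]
wrist_force: [0.3, -0.0, 0.1]
finger_gap: 0.0853
grip_force: 0.0
```

```bash
python3 m.py 3
```

```text
[(np.float64(0.2924), np.float64(0.68), np.float64(13.1)), (np.float64(0.2929), np.float64(0.68), np.float64(13.15)), (np.float64(0.2934), np.float64(0.68), np.float64(13.2))] v 0.01
tcp bed [0.0016 0.1673 0.0695] offset in pocket 0.0239 front gap 0.0041 rear gap 0.0519
```

>>> drive_tool:
  series:
    - [[0, -0.05, 0, 0, 0, 0], [0, -0.05, 0, 0, 0, 0], [0, -0.05, 0, 0, 0, 0], [0, 0, 0, 0, 0, 0], [0, 0, 0, 0, 0, 0], [0, 0, 0, 0, 0, 0], [0, 0, 0, 0, 0, 0], [0, 0, 0, 0, 0, 0], [0, 0, 0, 0, 0, 0], [0, 0, 0, 0, 0, 0]]

```text
clock: 14.45
tcp_pos: [0.5097, 0.1104, 0.0695]
orientation: [0.0, -0.042, 0.999, 0.0]
wrist_force: [-0.1, 0.4, -0.3]
finger_gap: 0.0855
grip_force: 0.0
```

```bash
python3 m.py 3
python3 - <<'E'
from h import *
cv2.imwrite("pics/e.png",cv2.resize(viewer.read_camera("scene")[180:280,340:480,::-1],None,fx=5,fy=5,interpolation=cv2.INTER_CUBIC))
E
```

```text
[(np.float64(0.3009), np.float64(0.68), np.float64(14.5)), (np.float64(0.3009), np.float64(0.68), np.float64(14.55)), (np.float64(0.3009), np.float64(0.68), np.float64(14.6))] v 0.0
tcp bed [0.0015 0.1492 0.0695] offset in pocket -0.0017 front gap 0.0297 rear gap 0.0263
```

View pics/e.png

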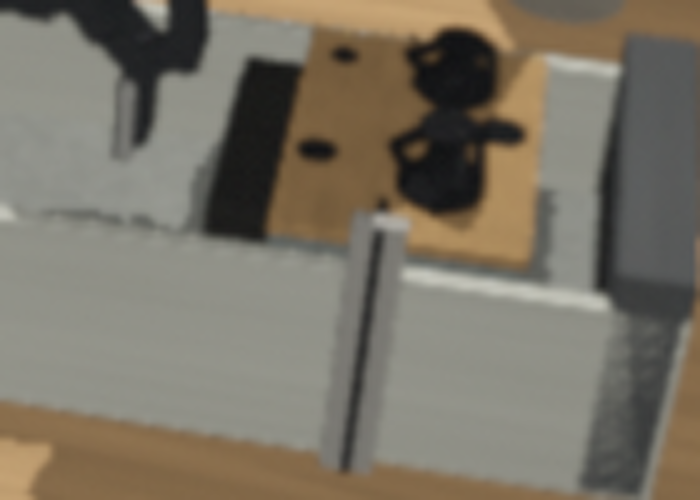

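The pointer line at crop (382,205) lies in line with the post's line at (380,230), and the carriage is at rest. I'll lift straight out.

>>> drive_tool:
  series:
    - [[0, 0, -0.15, 0, 0, 0], [0, 0, -0.3, 0, 0, 0], [0, 0, -0.3, 0, 0, 0], [0, 0, -0.3, 0, 0, 0], [0, 0, 0, 0, 0, 0], [0, 0, 0, 0, 0, 0], [0, 0, 0, 0, 0, 0], [0, 0, 0, 0, 0, 0], [0, 0, 0, 0, 0, 0], [0, 0, 0, 0, 0, 0], [0, 0, 0, 0, 0, 0], [0, 0, 0, 0, 0, 0]]

```text
clock: 16.15
tcp_pos: [0.5098, 0.1104, 0.1955]
orientation: [0.0, -0.042, 0.999, 0.0]
wrist_force: [0.3, -0.1, -0.0]
finger_gap: 0.0855
grip_force: 0.0
```

```bash
python3 m.py 2 && python3 -c "
from h import track
x=track('scene')[0]; print(x)
from workcell import order
if abs(x-.3)<.006: print(order.hand_in())"
```

```text
[(np.float64(0.3014), np.float64(0.66), np.float64(16.2)), (np.float64(0.3014), np.float64(0.66), np.float64(16.25))] v -0.0
tcp bed [0.0015 0.1492 0.1955] offset in pocket -0.0022 front gap 0.0302 rear gap 0.0258
0.3014
the job is handed in; nothing more can be done
None
```

The carriage stands still with its pointer about 1 mm past the mark (0.301 m measured by camera), the gripper is lifted clear of it, and I handed the job in at about 16 s.

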